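# Set up the bottle cutter: lock the back stop and lay the bottle on the rollers

## Task

Get the bottle cutter ready for scoring: drop the aluminium back stop, foot down, into the middle of the three slots in the cutter's top plate and twist it a quarter turn, so that its foot locks under the plate. Lay the empty bottle that stands on the table gently on its side on the cutter's rubber rollers, its base close up against the post of the stop and its neck pointing away from it. Leave the jar, the circle cutter and the soldering iron stand where they are.

Things in the scene. Friction and masses are not known exactly. Their poses are not given: they have to be found in the camera images.
- cutter: Bottle cutter, fixed: steel plate on two aluminium side rails, 245 long (x -110 to +135), 96 wide, plate top 40 high. Origin on the table, on its centre line; z up, x along the plate, towards the end with the three slots. Rubber rollers (tops 72 high) and their grey brackets stand on the other part; nothing else rises above 66.
- slot_middle (a point): Centre of the mouth of the middle slot, in the plate's top face (cutter x = +80). Axes as the cutter's. The three equal slots lie 28 apart (cutter x = 52, 80, 108); each is 16 along x and 38 along y, cut through the 6 thick plate, hollow below for over 20.
- cradle (a point): Point 94 above the table over the cutter's origin: the axis of the bottle, laid on the rollers, passes through it along the cutter's x. Axes as the cutter's. Four free-turning rubber rollers, radius 10, 14 wide, at x = -48 and +26, y = +-24, axes 62 above the table.
- stop: Back stop, one rigid loose piece, about 300 g. Origin on its axis at the underside of the collar, z up. Below it a 12 diameter stem and a T foot 32 (x) by 12 (y), 9 to 17 down; above it the collar, 44 diameter, 6 thick, and a post, 32 diameter, up to 62. It enters a slot with its x along the slot (cutter's y) until the collar sits on the plate; turned 90 degrees either way it is locked.
- stop_head (a point): Middle of the stop's flat-sided head, for gripping, 79 above the stop's origin: 32 along the stop's x, 14 thick along its y, 34 high (from 62 to 96 above the origin). Axes as the stop's.
- block: Beech parking block, fixed, 110 (x) by 90 (y), 45 high, origin centre of its underside. The stop starts in its slot: collar on the block's top, stop's x along the block's x, loose, to be lifted straight up (17 clears it).
- bottle: Empty green glass bottle, upright at the start, about 260 g, 190 tall. Origin: centre of its base; z runs to the mouth. Round body 60 diameter up to 122, shoulder to 150, neck 28 diameter (lip 31) to 190; centre of mass about 77 from the base. Lying against the stop in the middle slot, its base is at about x = +64 of the cutter.
- bottle_mouth (a point): Centre of the bottle's mouth, 190 from its base.
- iron_stand: Bystander: brass soldering iron stand, base 100 by 75, 130 high; origin centre of underside.
- circle_cutter: Bystander: steel circle cutter on a round rubber suction base of 72 diameter, 68 high, with an arm reaching 140 along its x; origin centre of the base's underside.
- jar: Bystander: squat glass jar with a metal cap, 72 diameter, 85 high; origin centre of underside.
Mind the look-alikes: they are no part of the job. Leave any brown or turquoise look-alike of the stop alone. Leave any purple look-alike of the bottle alone.

How it is judged (in metres and radians):
At the end, for the whole second after the job is handed in: Stop upright with its collar on the plate (4 mm), in the middle slot, turned to within 25 degrees of a full quarter turn; bottle at rest on the rollers (axis within 5 degrees, 6 mm sideways, 5 mm in height), neck away from the stop, its base centre within 24 mm of the stop's axis (16 when touching) (x of stop in the frame of cutter between 0.074 and 0.086 m and y of stop in the frame of cutter between -0.016 and 0.016 m and z of stop in the frame of cutter between 0.036 and 0.044 m and angle between stop's own z axis and vertical below 0.15 rad and angle between the x axis of stop and the x axis of cutter, either way round below 0.44 rad and angle between the z axis of bottle and the x axis of cutter, either way round below 0.08 rad and x of bottle_mouth in the frame of cutter below -0.1 m and y of bottle in the frame of cutter between -0.006 and 0.006 m and z of bottle in the frame of cutter between 0.089 and 0.099 m and horizontal distance between bottle and stop below 0.024 m and linear speed of each of bottle, stop below 0.02 m/s and angular speed of bottle below 0.3 rad/s).
It fails at once if the jar, the circle cutter or the soldering iron stand is shifted by more than 30 mm (distance of any of iron_stand, circle_cutter, jar from where it was at the start of the episode above 0.03 m).
It fails at once if the bottle is dropped: it falls free, touching nothing, at over 0.5 m/s (a fall of some 13 mm) (contact force between bottle and anything else below 0.1 N and linear speed of bottle above 0.5 m/s).
It fails at once if the bottle is pressed or banged onto the cutter with more than 45 N (contact force between bottle and cutter above 45 N).
It also fails if it takes over 72 s, if anything falls off the work surface, if the arm or the gripper's body presses on something with over 40 N, if the wrist force passes 120 N, or if a joint passes its speed limit or range.

## Robot

A 7-joint arm with a two-finger parallel gripper is mounted at the origin on the work surface. World frame = base frame: x ahead of the robot, y to its left, z up, the work surface at z = 0. Lengths are in m, angles in degrees, forces in N, time in s.
With the tool pointing down it reaches from about 0.425 to 0.95 m from the base axis. Payload 16.7 kg.
Tool frame: the origin (TCP) lies on the centre line of the jaws, within the pads' length; the fingertips stand 19 mm ahead of it and the grasp point (between the pads) is the TCP; z points along the fingers, x is the direction in which the jaws open and shut, and the axes are right-handed (so a half turn about z gives the same grasp; the last joint's range is limited). The gripper opens to 94 mm and grips with 3 to 60 N. Pads are 16 mm wide; open, the fingers measure 119 mm over their backs; the gripper's body (75 mm by 177 mm) begins 78 mm behind the grasp point.
Start: joints at [55.777, 24.414, 4.234, 92.017, -1.954, 63.644, -3.845], TCP at [0.292, -0.608, 0.224] pointing down, gripper open.
Joint ranges: [-163.25, 163.25], [-28.42, 122.38], [-70.27, 78.77], [12.13, 141.07], [-58.53, 238.53], [9.26, 117.41], [-156.51, 156.51]. Speed limits (degrees/s): [108.29, 108.29, 136.94, 136.94, 172.46, 172.46, 172.46].

## Interface

Orientations are given as [roll, pitch, yaw] about the fixed x, y, z axes, in that order (R = Rz(yaw) Ry(pitch) Rx(roll)).
In Python, from cell import movep, move_l, move_j, gripper_open, grab, wait, inverse_kinematics, get_state, get_image, camera_params, IKError, close_job gives the robot as it stands. Calls block until the motion is done:
- movep(position, orientation): joint-space move of the TCP to a pose.
- move_l(position, v=0.15, rotation=None): straight line of the TCP; rotation=None keeps the orientation; v is the mean speed in m/s.
- move_j(angles): joint-space move.
- gripper_open() and grab(): open the fingers fully, or close them until they stop; the grip force is fixed at half the most.
- wait(seconds).
- inverse_kinematics(position, orientation): joint angles nearest the present ones, or None.
- get_state(): the state.
- get_image(name): name is "side" or "top"; returns the picture (384x512x3 uint8, red, green, blue); there is no depth.
- camera_params(name): a dict with "fx", "fy", "cx", "cy" (pixels), "k1" (the pictures are not rectified: a ray, as slopes to the right and down, at radius r is drawn at 1 + k1 r^2 times it, then the intrinsics apply), "R" (3x3) and "t" (3): a world point X has camera coordinates R X + t. Camera axes: x right, y down, z forward; pixel columns grow to the right and rows downward; lengths in m; the calibration is good to about 2 mm. A picture is of the moment at which its call begins. camera_params takes no time and is no camera call.
A pose or a line that the arm cannot do raises IKError and nothing moves.
- close_job(): hands the job in, once; it reports no verdict.
The state is a dict: "time": time; "q": joint angles; "dq": joint speeds; "effort": joint torques, N m; "ee_pos": TCP position; "eef_rot": TCP orientation; "contact_force": force on the tool from outside, world axes, zero at the start; "ft_torque": the same for the moment, N m; "finger_gap": finger opening in m.
Only numpy, scipy, OpenCV 4.12 (cv2) and the standard library are available. Lean on these libraries where they do the work, as an engineer would, in place of code of your own. Each camera call takes 0.05 s, during which the arm holds its last target.

## Working session

There is one attempt and no reset: what is moved stays moved. The work goes in short steps, each a Python script; the robot and the scene stay as the last script left them, time stands still between calls to the robot, and variables do not carry over. Pictures are saved under pics/ and viewed, and the job is handed in when it is done.

```bash
ls; mkdir -p pics
python3 - <<'E'
from cell import *
import cv2
for n in("side","top"):
    im=get_image(n); cv2.imwrite(f"pics/{n}0.png",im[:,:,::-1]); p=camera_params(n); print(n,p)
s=get_state();print(s["time"],s["ee_pos"],s["eef_rot"],s["finger_gap"])
E
```

```text
pics
side {'fx': 389.9929077559737, 'fy': 389.9929077559737, 'cx': 253.22839895974883, 'cy': 192.86956290255011, 'k1': 0.04310051167946982, 'R': array([[-0.7407295 , -0.67136329, -0.02431337],
       [-0.3225471 ,  0.387154  , -0.86375642],
       [ 0.58930738, -0.63196765, -0.50332267]]), 't': array([0.38979254, 0.33041319, 0.98493488])}
top {'fx': 399.43614295620836, 'fy': 399.43614295620836, 'cx': 254.49383562815262, 'cy': 188.11726813596778, 'k1': 0.01481679521003767, 'R': array([[ 0.01256434, -0.9997537 ,  0.01829399],
       [-0.98846745, -0.01517955, -0.15067077],
       [ 0.15091136, -0.01618994, -0.98841471]]), 't': array([-0.08509709,  0.60215285,  1.46864384])}
0.1 [ 0.29210108 -0.60812733  0.22385222] [ 1.79995526e+02  6.48340029e-02 -6.43416140e+01] 0.09388647898318647
```

View pics/side0.png

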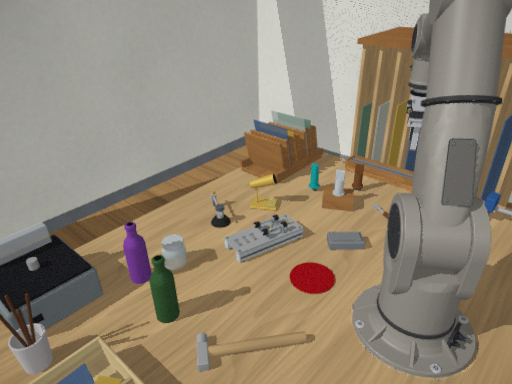

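View pics/top0.png

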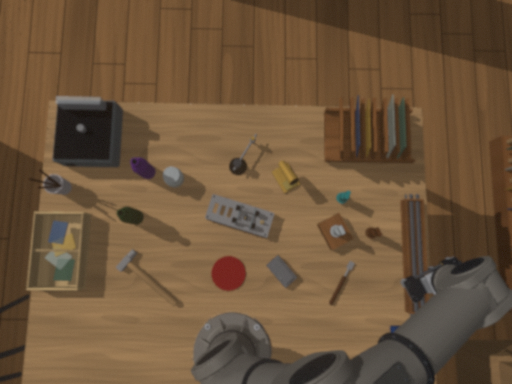

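The pictures show these candidates:
- **Stop:** aluminium on the beech block at side (340,185) and top (337,231). The look-alikes are turquoise at side (314,177) and brown at side (359,177).
- **Bottle:** green at side (164,290) and top (130,215). The look-alike is purple at side (137,252).

By the description I want the aluminium stop and the green bottle. Next I'll check them in close crops.

Run:
```python
import cv2,numpy as np
t=cv2.imread("pics/top0.png"); s=cv2.imread("pics/side0.png")
def c(i,x,y,w,h,W,H): return cv2.resize(i[y:y+h,x:x+w],(W,H),interpolation=cv2.INTER_CUBIC)
a=np.vstack([np.hstack([c(t,196,185,90,65,400,289),c(t,300,180,90,65,400,289)]),np.hstack([c(s,215,200,100,72,400,289),c(s,295,150,80,58,400,289)])])
cv2.imwrite("pics/crop1.png",a)
a=np.hstack([c(t,100,190,80,60,400,300),c(s,120,240,80,90,400,450)[:300]])
```

```text
(no output)
```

View pics/crop1.png

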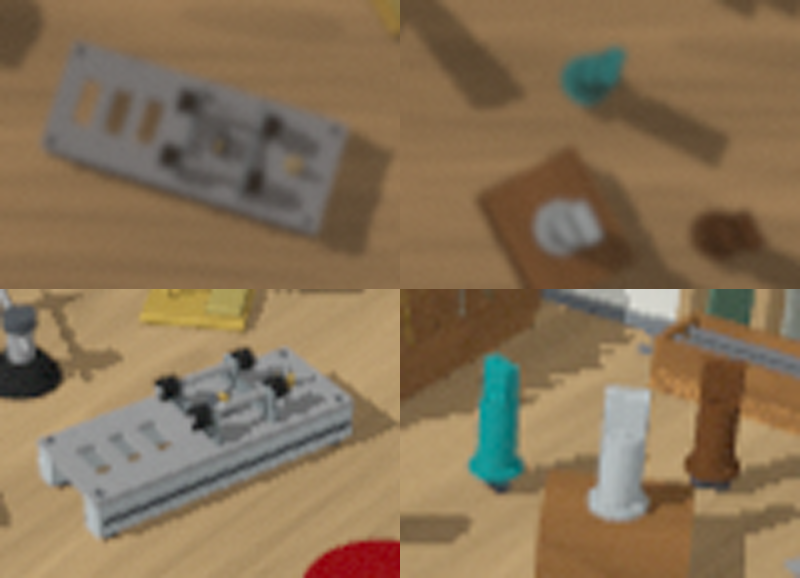

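The crop confirms it: the aluminium stop stands in the block. The cutter's three slots lie at its image-left end in the top view, about (216,208), (223,210) and (230,212), with the rollers to the right. Now I'll measure.

```bash
cat > h.py <<'E'
import numpy as np,cv2
from cell import *
P={n:camera_params(n) for n in("side","top")}
def rays(n,uv):
    p=P[n];K=np.array([[p["fx"],0,p["cx"]],[0,p["fy"],p["cy"]],[0,0,1]])
    u=cv2.undistortPoints(np.asarray(uv,float).reshape(-1,1,2),K,np.array([p["k1"],0,0,0.])).reshape(-1,2)
    d=np.c_[u,np.ones(len(u))]@p["R"]; return -p["R"].T@p["t"],d
def onz(n,uv,z):
    C,d=rays(n,uv); return C+d*((z-C[2])/d[:,2])[:,None]
def proj(n,X):
    p=P[n];K=np.array([[p["fx"],0,p["cx"]],[0,p["fy"],p["cy"]],[0,0,1]])
    return cv2.projectPoints(np.asarray(X,float).reshape(-1,1,3),cv2.Rodrigues(p["R"])[0],p["t"],K,np.array([p["k1"],0,0,0.]))[0].reshape(-1,2)
def axis_az(n,mask):
    v,u=np.nonzero(mask);C,d=rays(n,np.c_[u,v]);a=np.unwrap(np.arctan2(d[:,1],d[:,0])) 
    a0=np.angle(np.mean(np.exp(1j*a)));a=np.angle(np.exp(1j*(a-a0)))
    return C,a0+(a.min()+a.max())/2,(a.max()-a.min())/2
def isect(m1,m2):
    L=[axis_az("side",m1),axis_az("top",m2)]
    A=np.array([[-np.sin(a),np.cos(a)] for _,a,_ in L]);b=[A[i]@L[i][0][:2] for i in(0,1)]
    xy=np.linalg.solve(A,b)
    return xy,[2000*np.hypot(*(xy-C[:2]))*np.sin(w) for C,_,w in L]
def biggest(m):
    n,l,s,c=cv2.connectedComponentsWithStats(m.astype(np.uint8)); k=1+np.argmax(s[1:,4]);return l==k,s[k],c[k]
def roi(m,x0,y0,x1,y1):
    o=np.zeros_like(m);o[y0:y1,x0:x1]=m[y0:y1,x0:x1];return o
E
python3 - <<'E'
from h import *
S=cv2.imread("pics/side0.png");T=cv2.imread("pics/top0.png")
print({n:(-P[n]["R"].T@P[n]["t"]).round(3) for n in P})
def hsv(i):
    h=cv2.cvtColor(i,cv2.COLOR_BGR2HSV).astype(int);return h[...,0],h[...,1],h[...,2]
hs,ht=hsv(S),hsv(T)
g=lambda h:(h[0]>40)&(h[0]<85)&(h[1]>80)
b1=biggest(roi(g(hs),140,245,190,330));b2=biggest(roi(g(ht),108,198,150,232))
print("bottle",b1[1],b2[1],isect(b1[0],b2[0]))
w=lambda h,v:(h[1]<60)&(h[2]>v)
s1=biggest(roi(w(hs,110),325,165,352,205));s2=biggest(roi(w(ht,110),322,218,352,245))
print("stop",s1[1],s2[1],isect(s1[0],s2[0]))
p=biggest(roi(ht[1]<60,200,188,282,245));print("plate",p[1])
pts=np.argwhere(p[0])[:,::-1].astype(np.float32);hull=cv2.convexHull(pts)
print(cv2.approxPolyDP(hull,3,True).reshape(-1,2))
fill=np.zeros(T.shape[:2],np.uint8);cv2.fillPoly(fill,[hull.astype(int)],1)
m=cv2.erode(fill,np.ones((5,5)))*(ht[1]>75)
n,l,st,c=cv2.connectedComponentsWithStats(m.astype(np.uint8))
for i in range(1,n):
    if st[i,4]>5: print(st[i,4],c[i],onz("top",c[i],.037))
def c_(i,x,y,w,h): return cv2.resize(i[y:y+h,x:x+w],(390,290),interpolation=cv2.INTER_NEAREST)
for i,mm in((S,s1[0]),(T,s2[0]),(S,b1[0]),(T,b2[0])):
    cs=cv2.findContours(mm.astype(np.uint8),0,1)[0]; 
    i[cs[0][:,0,1],cs[0][:,0,0]]=(0,0,255)
T[m>0]=(255,0,0)
cv2.imwrite("pics/m1.png",np.vstack([np.hstack([c_(S,310,160,60,45),c_(T,310,210,60,45)]),np.hstack([c_(T,200,185,84,62),c_(T,100,190,60,45)])]))
E
```

```text
{'side': array([-0.185,  0.756,  0.791]), 'top': array([ 0.375, -0.052,  1.544])}Traceback (most recent call last):
  File "<stdin>", line 8, in <module>
  File "h.py", line 23, in biggest
    n,l,s,c=cv2.connectedComponentsWithStats(m.astype(np.uint8)); k=1+np.argmax(s[1:,4]);return l==k,s[k],c[k]
                                                                      ~~~~~~~~~^^^^^^^^^
    return _wrapfunc(a, 'argmax', axis=axis, out=out, **kwds)
    return bound(*args, **kwds)
ValueError: attempt to get argmax of an empty sequence
```

```bash
cat > m.py <<'E'
from h import *
S=cv2.imread("pics/side0.png");T=cv2.imread("pics/top0.png")
print(T[210:221:3,118:144:3].tolist()[1], T[231,330:345:2].tolist(), T[214,205:275:8].tolist())
def hsv(i):
    h=cv2.cvtColor(i,cv2.COLOR_BGR2HSV).astype(int);return h[...,0],h[...,1],h[...,2]
hs,ht=hsv(S),hsv(T)
gi=lambda i:(i[...,1].astype(int)>i[...,2].astype(int)+5)
b1=biggest(roi(gi(S),140,245,190,330));b2=biggest(roi(gi(T),108,198,150,232))
print("bottle",b1[1],b2[1],isect(b1[0],b2[0]))
w=lambda h,v:(h[1]<60)&(h[2]>v)
s1=biggest(roi(w(hs,110),325,165,352,205));s2=biggest(roi(w(ht,100),322,218,352,245))
print("stop",s1[1],s2[1],isect(s1[0],s2[0]))
p=biggest(roi(ht[1]<60,200,188,282,245));print("plate",p[1])
pts=np.argwhere(p[0])[:,::-1].astype(np.float32);hull=cv2.convexHull(pts)
q=cv2.approxPolyDP(hull,3,True).reshape(-1,2).astype(float);print(q.tolist(),onz("top",q,.04).round(3).tolist())
fill=np.zeros(T.shape[:2],np.uint8);cv2.fillPoly(fill,[hull.astype(int)],1)
m=cv2.erode(fill,np.ones((5,5)))*(ht[1]>75)
n,l,st,c=cv2.connectedComponentsWithStats(m.astype(np.uint8))
for i in range(1,n):
    if st[i,4]>5: print(st[i,4],c[i],onz("top",c[i],.037))
def c_(i,x,y,w,h): return cv2.resize(i[y:y+h,x:x+w],(390,290),interpolation=cv2.INTER_NEAREST)
for i,mm in((S,s1[0]),(T,s2[0]),(S,b1[0]),(T,b2[0])):
    cs=cv2.findContours(mm.astype(np.uint8),0,1)[0]; 
    i[cs[0][:,0,1],cs[0][:,0,0]]=(0,0,255)
T[m>0]=(255,0,0)
cv2.imwrite("pics/m1.png",np.vstack([np.hstack([c_(S,310,160,60,45),c_(T,310,210,60,45)]),np.hstack([c_(T,200,185,84,62),c_(T,100,190,60,45)])]))
E
python3 m.py
```

```text
[[31, 49, 51], [26, 39, 42], [31, 48, 47], [28, 44, 47], [32, 47, 46], [25, 42, 45], [27, 44, 44], [27, 40, 45], [42, 62, 73]] [[102, 111, 123], [127, 128, 127], [115, 116, 115], [133, 133, 133], [123, 124, 124], [124, 126, 124], [141, 142, 140], [111, 116, 123]] [[91, 115, 138], [112, 116, 120], [72, 88, 104], [60, 82, 103], [109, 112, 114], [73, 76, 79], [85, 86, 88], [84, 86, 90], [108, 110, 114]]Traceback (most recent call last):
  File "m.py", line 8, in <module>
    b1=biggest(roi(gi(S),140,245,190,330));b2=biggest(roi(gi(T),108,198,150,232))
                                              ~~~~~~~^^^^^^^^^^^^^^^^^^^^^^^^^^^^
  File "h.py", line 23, in biggest
    n,l,s,c=cv2.connectedComponentsWithStats(m.astype(np.uint8)); k=1+np.argmax(s[1:,4]);return l==k,s[k],c[k]
                                                                      ~~~~~~~~~^^^^^^^^^
    return _wrapfunc(a, 'argmax', axis=axis, out=out, **kwds)
    return bound(*args, **kwds)
ValueError: attempt to get argmax of an empty sequence
```

```bash
sed -i 's/b2=biggest(roi(gi(T),/b2=biggest(roi(T[...,2]<62,/' m.py
python3 m.py
```

```text
[[31, 49, 51], [26, 39, 42], [31, 48, 47], [28, 44, 47], [32, 47, 46], [25, 42, 45], [27, 44, 44], [27, 40, 45], [42, 62, 73]] [[102, 111, 123], [127, 128, 127], [115, 116, 115], [133, 133, 133], [123, 124, 124], [124, 126, 124], [141, 142, 140], [111, 116, 123]] [[91, 115, 138], [112, 116, 120], [72, 88, 104], [60, 82, 103], [109, 112, 114], [73, 76, 79], [85, 86, 88], [84, 86, 90], [108, 110, 114]]
bottle [ 149  245   36   78 1544] [118 208  25  16 295] (array([0.48640288, 0.357742  ]), [np.float64(95.30707208488805), np.float64(47.346628075257705)])
stop [333 169  12  28 257] [330 225  16  12 143] (array([ 0.45208422, -0.40250268]), [np.float64(41.603430472509885), np.float64(44.67594113010738)])
plate [ 206  195   68   43 1555]
[[273.0, 216.0], [265.0, 237.0], [208.0, 219.0], [206.0, 213.0], [212.0, 195.0], [271.0, 212.0]] [[0.499, -0.148, 0.04], [0.42, -0.118, 0.04], [0.484, 0.096, 0.04], [0.507, 0.105, 0.04], [0.575, 0.084, 0.04], [0.514, -0.14, 0.04]]
30 [215.06666667 207.86666667] [[0.52690535 0.07128121 0.037     ]]
23 [222.17391304 209.82608696] [[0.51985681 0.04426957 0.037     ]]
23 [229.26086957 212.        ] [[0.51200137 0.01733579 0.037     ]]
8 [261.875 221.875] [[ 0.47644862 -0.10628071  0.037     ]]
```

View pics/m1.png

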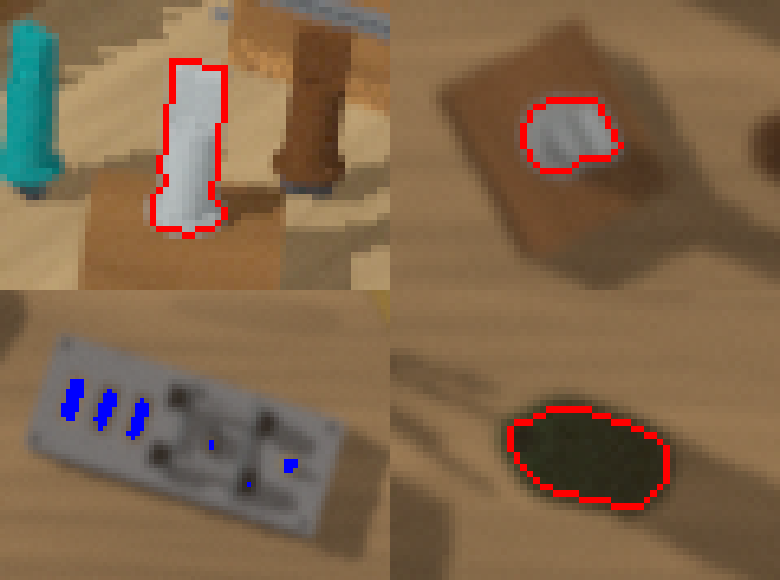

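Run:
```python
from h import *
for n in P:
    a=np.mean([get_image(n).astype(float) for _ in range(5)],0)[:,:,::-1]
    np.save(n+".npy",a)
S=np.load("side.npy");T=np.load("top.npy")
def c_(i,x,y,w,h): return cv2.resize(i[y:y+h,x:x+w].clip(0,255).astype(np.uint8),(790,580),interpolation=cv2.INTER_CUBIC)
cv2.imwrite("pics/cs.png",c_(S,222,205,90,66))
cv2.imwrite("pics/ct.png",c_(T,200,188,82,60))
print(S[270:320:10,150:185:5].astype(int).tolist()[2])
g=(S[...,1]>S[...,2]*1.25)&(S[...,1]>S[...,0]+8)
b1=biggest(roi(g,145,250,190,330));b2=biggest(roi(T[...,2]<66,108,198,150,232))
print(b1[1],isect(b1[0],b2[0]))
i=S.astype(np.uint8).copy();i[b1[0]]=(0,0,255);cv2.imwrite("pics/b.png",cv2.resize(i[240:330,130:210],(640,720)[:2],interpolation=0)[:600])
```

```text
[[98, 139, 166], [44, 79, 45], [38, 69, 39], [32, 58, 36], [32, 57, 35], [40, 62, 54], [108, 149, 177]]
[ 150  256   29   67 1288] (array([0.49116817, 0.37612412]), [np.float64(56.4430268263893), np.float64(49.937830759326815)])
```

View pics/cs.png

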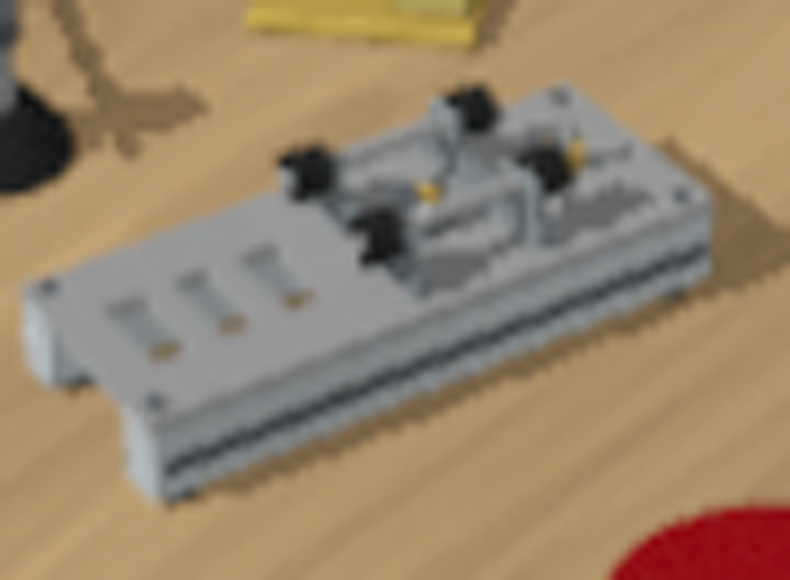

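View pics/ct.png

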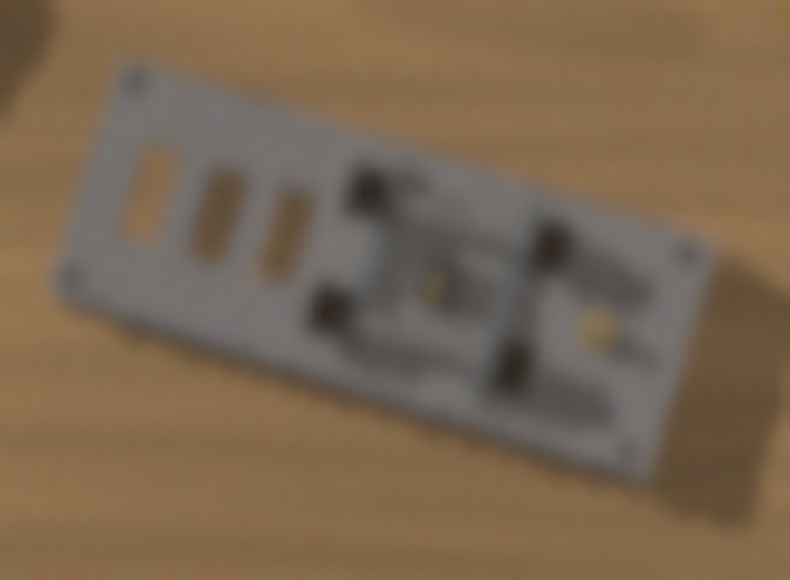

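View pics/b.png

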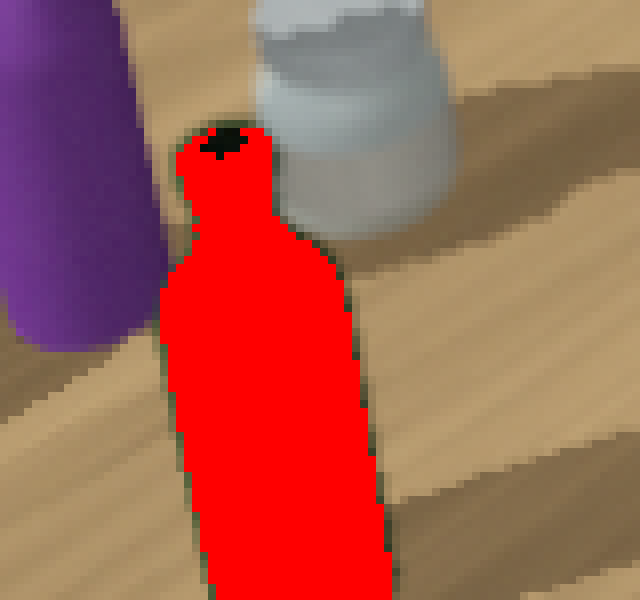

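Run:
```python
from h import *
def un(p,x,y,w,h): p=np.array(p,float);return np.c_[x+(p[:,0]+.5)*w/790-.5,y+(p[:,1]+.5)*h/580-.5]
s=un([(48,287),(156,403),(682,194),(560,97)],222,205,90,66)
t=un([(134,80),(70,280),(628,450),(688,252)],200,188,82,60)
for n,q in(("side",s),("top",t)):
    X=onz(n,q,.04)[:,:2]
    c=X.mean(0); a=(X[0]+X[1]-X[2]-X[3])/2; b=(X[1]+X[2]-X[0]-X[3])/2
    ya=np.degrees(np.arctan2(a[1],a[0]));yb=np.degrees(np.arctan2(b[1],b[0]))-90
    print(n,c,np.hypot(*a),np.hypot(*b),ya,yb)
    e=np.array([np.cos(np.radians(ya)),np.sin(np.radians(ya))]);print(" slot mid",c+e*.0675," org",c-e*.0125)
sl=un([(134,325),(211,303),(274,279)],222,205,90,66);print(onz("side",sl,.04))
sl=un([(151,195),(218,213),(286,234)],200,188,82,60);print(onz("top",sl,.04))
# bottle & stop with averaged
S=np.load("side.npy");T=np.load("top.npy")
def cr(i,x,y,w,h): return cv2.resize(i[y:y+h,x:x+w].clip(0,255).astype(np.uint8),(395,400),interpolation=cv2.INTER_CUBIC)
cv2.imwrite("pics/st.png",np.hstack([cr(S,312,158,50,51),cr(T,313,207,46,47)]))
```

```text
side [ 0.49783864 -0.02119252] 0.22820176616516144 0.07946533714167203 73.44556077297372 73.55308161833457
 slot mid [0.51707117 0.04350957]  org [ 0.49427707 -0.03317438]
top [ 0.50108755 -0.01952114] 0.22757794799052178 0.0812326705040477 73.75536394829555 73.71101313576497
 slot mid [0.51996994 0.045284  ]  org [ 0.49759081 -0.03152209]
[[0.52882817 0.07272497 0.04      ]
 [0.51661425 0.04530561 0.04      ]
 [0.50892133 0.01982696 0.04      ]]
[[0.52715053 0.0704529  0.04      ]
 [0.52047551 0.04407821 0.04      ]
 [0.51263869 0.01730389 0.04      ]]
```

View pics/st.png

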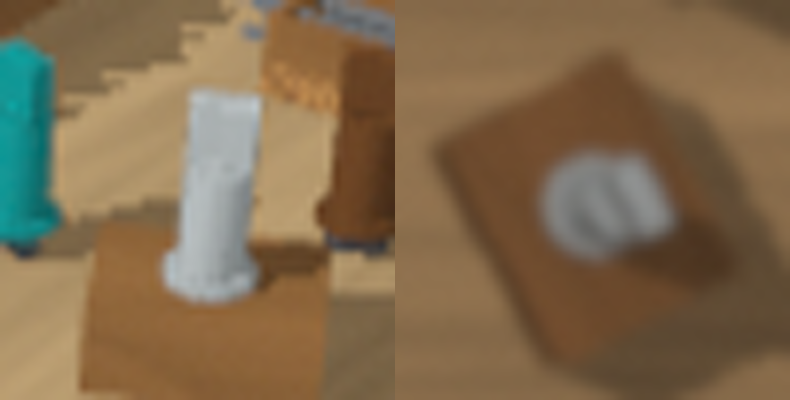

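```bash
cat >> h.py <<'E'
from scipy.spatial.transform import Rotation as Ro
def eul(zdir,xdir):
    z=np.array(zdir,float);z/=np.linalg.norm(z);x=np.array(xdir,float);x-=z*(x@z);x/=np.linalg.norm(x)
    return Ro.from_matrix(np.c_[x,np.cross(z,x),z]).as_euler('xyz',degrees=True)
def down(yaw): a=np.radians(yaw);return eul([0,0,-1],[np.cos(a),np.sin(a),0])
def st():
    s=get_state();print("t %.2f"%s["time"],np.round(s["ee_pos"],4),np.round(s["eef_rot"],1),"F",np.round(s["contact_force"],1),"gap %.4f"%s["finger_gap"]);return s
E
python3 - <<'E'
from h import *
def un(p,x,y,s): p=np.array(p,float);return np.c_[x+(p[:,0]+.5)/s-.5,y+(p[:,1]+.5)/s-.5]
q=un([(437-395,150),(612-395,50),(735-395,260),(555-395,355)],313,207,395/46)
X=onz("top",q,.045)[:,:2];print(X,X.mean(0))
a=(X[0]+X[1]-X[2]-X[3]) ; b=(X[1]-X[0]),(X[2]-X[3])
a1=(X[1]-X[2]),(X[0]-X[3])
print([np.degrees(np.arctan2(v[1],v[0])) for v in (*a1,*b)],[np.hypot(*v) for v in (*a1,*b)])
S=np.load("side.npy");T=np.load("top.npy")
for k in(12,18,25):
  w=lambda i,v:(np.ptp(i,axis=2)<k)&(i.mean(2)>v)
  for vs,vt in((110,90),(130,100)):
    s1=biggest(roi(w(S,vs),325,165,352,205));s2=biggest(roi(w(T,vt),322,218,352,245));print(isect(s1[0],s2[0]))
# jar, purple approx
print("jar",onz("top",[(173,176)],.085),"purple",onz("top",[(150,172)],.05))
def chk(p,o,name):
    print(name,None if (r:=inverse_kinematics(p,o)) is None else np.round(r,0))
for y in(120,-60): chk([.452,-.4025,.131],down(y),f"grasp{y}")
for y in(73.6,-106.4): chk([.5185,.0445,.13],down(y),f"ins{y}")
for y in(163.6,-16.4): chk([.5185,.0445,.13],down(y),f"tw{y}")
c=np.array([.496,-.0325]);e=np.array([np.cos(np.radians(73.6)),np.sin(np.radians(73.6))])
for al in(0,15,30,45):
  for hz in(-10,10,30,50,70,90,110):
    a=np.radians(hz);h=np.array([np.cos(a),np.sin(a),0]);z=h*np.cos(np.radians(al))-[0,0,np.sin(np.radians(al))]
    r=[inverse_kinematics([.491,.376,.08],eul(z,s*np.array([-h[1],h[0],0]))) for s in(1,-1)]
    print(al,hz,[None if x is None else np.round(x).astype(int).tolist() for x in r])
  n=-np.r_[e,0];z=-n*np.sin(np.radians(al))-[0,0,np.cos(np.radians(al))]
  p=np.r_[c-.011*e,.094]
  r=[inverse_kinematics(p,eul(z,s*np.array([-n[1],n[0],0]))) for s in(1,-1)]
  print(al,"place",[None if x is None else np.round(x).astype(int).tolist() for x in r])
E
```

```text
[[ 0.47076832 -0.31478602]
 [ 0.51571561 -0.3923606 ]
 [ 0.42481389 -0.44427389]
 [ 0.38284009 -0.36499118]] [ 0.44853448 -0.37910292]
[np.float64(29.730358948843865), np.float64(29.72545375459209), np.float64(-59.91167728895673), np.float64(-62.1023922924404)] [np.float64(0.10468100486386896), np.float64(0.1012518209480305), np.float64(0.08965531578226509), np.float64(0.08970812527150443)]
(array([ 0.44814482, -0.39197162]), [np.float64(38.00838799425064), np.float64(39.05624753363933)])
(array([ 0.44814482, -0.39197162]), [np.float64(38.00838799425064), np.float64(39.05624753363933)])
(array([ 0.44851878, -0.39264964]), [np.float64(38.030832665554314), np.float64(40.67787811880004)])
(array([ 0.44898241, -0.39349026]), [np.float64(38.05865958626755), np.float64(40.23650656056684)])
(array([ 0.44996576, -0.3952732 ]), [np.float64(38.11767992038727), np.float64(42.72571193827244)])
(array([ 0.45043708, -0.39612776]), [np.float64(38.14596812308007), np.float64(42.28630615048603)])
jar [[0.63806378 0.22573556 0.085     ]] purple [[0.65836211 0.31966954 0.05      ]]
grasp120 [ 79.  36. 
[... 1705 characters left out ...]
43, 109, -42, 44, 39]]
30 place [[40, 24, -27, 122, -31, 40, 24], [11, 22, 8, 124, -48, 47, -141]]
45 -10 [[-27, 38, -49, 123, 88, 70, -53], [-44, 31, -28, 124, 83, 58, 126]]
45 10 [[-38, 27, -27, 133, 104, 46, -54], [-65, 25, 4, 134, 106, 34, 118]]
45 30 [[-2, 36, -59, 136, 123, 47, -37], [-19, 27, -38, 137, 130, 38, 129]]
45 50 [[11, 36, -58, 135, 145, 27, -31], [11, 36, -58, 135, 145, 27, 149]]
45 70 [[5, 31, -39, 130, 235, 14, -101], [5, 31, -39, 130, 235, 14, 79]]
45 90 [[11, 36, -41, 121, -56, 22, -149], [16, 39, -47, 120, -47, 20, 23]]
45 110 [[-9, 36, -15, 111, -53, 48, -139], [14, 44, -46, 109, -25, 38, 18]]
45 place [[51, 31, -30, 121, -43, 46, 42], [25, 29, 1, 123, -58, 56, -125]]
```

Run:
```python
from h import *
print(onz("top",[(335.7,230.5)],.051),onz("side",[(338.3,192.6)],.049))
# overlay predicted outlines for candidates
S=np.load("side.npy");T=np.load("top.npy")
def draw(c,yaw,zo=.045):
    a=np.linspace(0,2*np.pi,60);out=[]
    for r,z in((.022,0),(.022,.006),(.016,.062)): out.append(np.c_[c[0]+r*np.cos(a),c[1]+r*np.sin(a),np.full(60,zo+z)])
    R=Ro.from_euler('z',yaw,degrees=True).as_matrix()
    for z in(.062,.096): out.append(np.array([[.016,.007,z],[-.016,.007,z],[-.016,-.007,z],[.016,-.007,z],[.016,.007,z]])@R.T+[*c,zo])
    return out
c=(.4505,-.3955)
ims=[]
for n,I,(x,y,w) in(("side",S,(312,158,50)),("top",T,(313,207,50))):
    k=395/w;im=cv2.resize(I[y:y+w,x:x+w].clip(0,255).astype(np.uint8),(395,395),interpolation=cv2.INTER_CUBIC)
    for l in draw(c,29.7):
        p=(proj(n,l)-[x,y]+.5)*k-.5;cv2.polylines(im,[p.round().astype(np.int32)],False,(0,0,255),1)
    ims.append(im)
cv2.imwrite("pics/ov.png",np.hstack(ims))
```

```text
[[ 0.4472427  -0.38171099  0.051     ]] [[ 0.44008289 -0.38007778  0.049     ]]
```

View pics/ov.png

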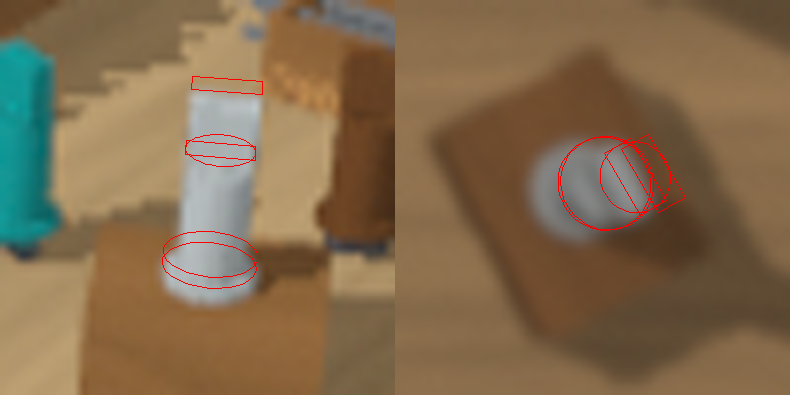

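```bash
cat > ov.py <<'E'
from h import *
import sys
S=np.load("side.npy");T=np.load("top.npy")
a=np.linspace(0,2*np.pi,60)
def ring(c,r,z): return np.c_[c[0]+r*np.cos(a),c[1]+r*np.sin(a),np.full(60,z)]
def stop(c,yaw,zo=.045):
    out=[ring(c,r,z+zo) for r,z in((.022,0),(.022,.006),(.016,.062))]
    R=Ro.from_euler('z',yaw,degrees=True).as_matrix()
    for z in(.062,.096): out.append(np.array([[.016,.007,z],[-.016,.007,z],[-.016,-.007,z],[.016,-.007,z],[.016,.007,z]])@R.T+[*c,zo])
    return out
def bottle(c): return [ring(c,.03,0),ring(c,.03,.122),ring(c,.014,.15),ring(c,.0155,.19)]
def ov(name,items):
    rows=[]
    for ls,views in items:
        ims=[]
        for n,I,(x,y,w) in views:
            k=390/w;im=cv2.resize(I[y:y+w,x:x+w].clip(0,255).astype(np.uint8),(390,390) if len(items)==1 else (290,290),interpolation=cv2.INTER_CUBIC);k=im.shape[0]/w
            for l in ls:
                p=(proj(n,l)-[x,y]+.5)*k-.5;cv2.polylines(im,[p.round().astype(np.int32)],False,(0,0,255),1)
            ims.append(im)
        rows.append(np.hstack(ims))
    cv2.imwrite(name,np.vstack(rows))
E
python3 - <<'E'
from ov import *
ov("pics/ov2.png",[(stop((.445,-.381),29.7),(("side",S,(312,158,50)),("top",T,(313,207,50)))),(bottle((.488,.370)),(("side",S,(125,250,80)),("top",T,(108,195,44))))])
E
```

```text
(no output)
```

View pics/ov2.png

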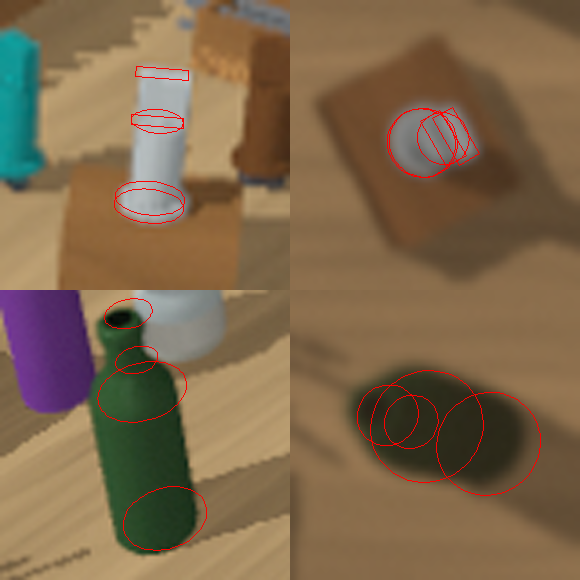

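Run:
```python
from h import *
movep([.4435,-.381,.23],down(-60.3));st()
move_l([.4435,-.381,.131],v=.15);st()
grab();st();wait(.2)
for n in P: np.save(n+".npy",get_image(n)[:,:,::-1].astype(float))
from ov import *
S=np.load("side.npy");T=np.load("top.npy")
ov("pics/g1.png",[([],(("side",S,(290,110,110)),("top",T,(300,190,80))))])
```

```text
t 1.66 [ 0.4427 -0.3825  0.23  ] [180.   -0.  -60.4] F [ 0.4 -0.8 -0.4] gap 0.0943
t 2.47 [ 0.4437 -0.3816  0.1317] [-180.    -0.   -60.3] F [-0.4 -0.8  0.1] gap 0.0942
t 3.67 [ 0.4434 -0.381   0.1309] [180.    0.  -60.3] F [-0.2  0.1 -1.4] gap 0.0136
```

View pics/g1.png

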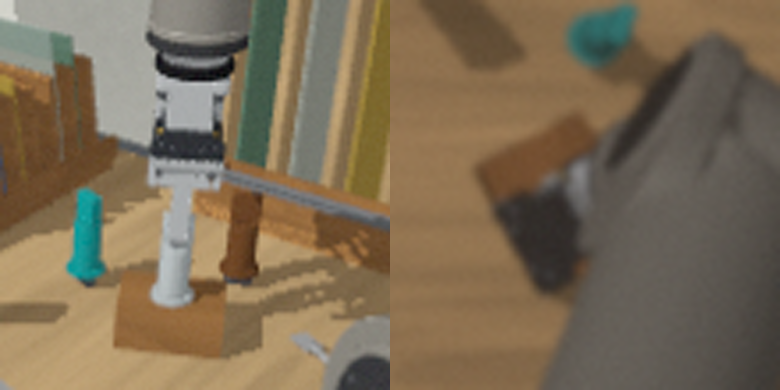

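Gap is 13.6 mm, so the head is held flat between the pads. Next I lift it and hover over the slot to check.

Run:
```python
from h import *
move_l([.4435,-.381,.24],v=.15);st()
movep([.5185,.0445,.24],down(73.6));st()
move_l([.5185,.0445,.155],v=.12);wait(.3);st()   # foot bottom ~ .052
for n in P: np.save(n+".npy",np.mean([get_image(n)[:,:,::-1].astype(float) for _ in range(3)],0))
from ov import *
S=np.load("side.npy");T=np.load("top.npy")
zo=.155-.086
R=Ro.from_euler('z',163.6,degrees=True).as_matrix()
foot=[np.array([[.016,.006,z],[-.016,.006,z],[-.016,-.006,z],[.016,-.006,z],[.016,.006,z]])@R.T+[.5185,.0445,zo] for z in(-.009,-.017)]
ov("pics/h1.png",[([],(("side",S,(220,180,80)),("top",T,(190,170,80))))])
ov("pics/h2.png",[(stop((.5185,.0445),163.6,zo)+foot,(("side",S,(220,190,60)),("top",T,(196,180,60))))])
```

```text
t 4.84 [ 0.4431 -0.3807  0.2391] [ 1.80e+02  1.00e-01 -6.03e+01] F [-0.5 -0.2 -3.3] gap 0.0140
t 6.43 [0.5186 0.0435 0.2398] [-180.     0.    73.4] F [ 1.  -0.5 -2.8] gap 0.0139
t 7.59 [0.5187 0.0445 0.1554] [180.   -0.   73.6] F [-0.7 -0.1 -2.8] gap 0.0139
```

View pics/h1.png

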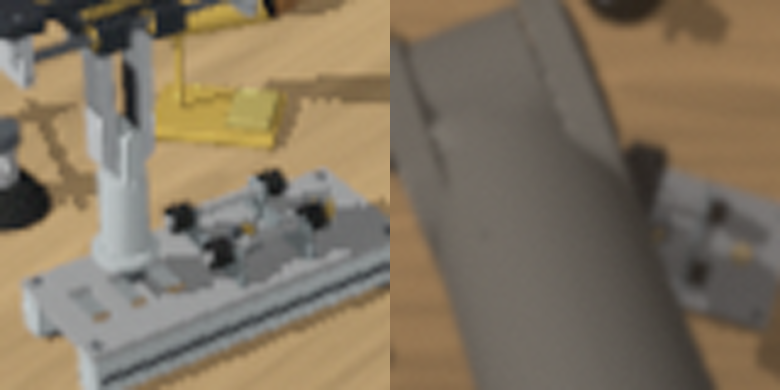

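View pics/h2.png

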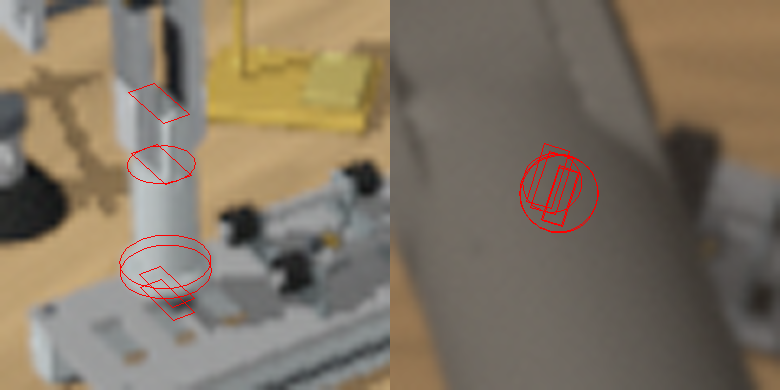

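Run:
```python
from ov import *
zo=.0694
R=Ro.from_euler('z',163.6,degrees=True).as_matrix()
foot=[np.array([[.016,.006,z],[-.016,.006,z],[-.016,-.006,z],[.016,-.006,z],[.016,.006,z]])@R.T+[.5187,.0445,zo] for z in(-.009,-.017)]
slot=[np.array([[.019,.008,0],[-.019,.008,0],[-.019,-.008,0],[.019,-.008,0],[.019,.008,0]])@R.T+[.5187+d*.282,.0445+d*.959,.04] for d in(0,.028,-.028)]
ov("pics/h3.png",[(stop((.5187,.0445),163.6,zo)[:2]+foot+slot,(("side",S,(228,220,34)),("side",S*1.,(228,220,34))))])
im=cv2.imread("pics/h3.png");c=cv2.resize(S[220:254,228:262].astype(np.uint8),(390,390),interpolation=cv2.INTER_CUBIC);im[:,390:]=c
cv2.imwrite("pics/h3.png",im)
```

```text
(no output)
```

View pics/h3.png

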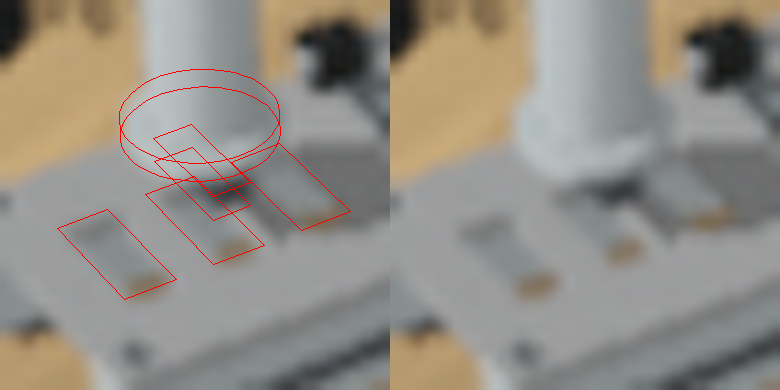

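Both the collar and the slot outlines match the prediction at TCP (.5187,.0445) to about 1 mm. The collar spans 125–278 px in the crop against a predicted 120–280. I'll lower it while watching the force.

Run:
```python
from h import *
f0=get_state()["contact_force"]
for z in(.143,.139,.136,.133,.130,.1275):
    move_l([.5188,.0445,z],v=.04); s=st()
    if np.linalg.norm(s["contact_force"]-f0)>10: print("contact");break
```

```text
t 8.34 [0.5186 0.0446 0.1427] [-180.     0.    73.6] F [-0.3 -0.2 -2.8] gap 0.0138
t 8.59 [0.5187 0.0445 0.1388] [-180.     0.    73.6] F [-0.2 -0.7 -3.8] gap 0.0138
t 8.84 [0.5187 0.0445 0.1359] [-180.     0.    73.6] F [-0.5  0.5 -2.9] gap 0.0135
t 9.09 [0.5187 0.0445 0.1328] [-180.     0.    73.6] F [ 0.6 -0.7 -2.2] gap 0.0137
t 9.34 [0.5187 0.0445 0.1298] [-180.     0.    73.6] F [-0.1  0.3 -2.7] gap 0.0140
t 9.59 [0.5187 0.0445 0.1273] [-180.     0.    73.6] F [-1.2 -0.7 -2.6] gap 0.0137
```

Run:
```python
from h import *
for z in(.1265,.1257):
    move_l([.5188,.0445,z],v=.03); s=st()
move_l([.5188,.0445,.127],v=.03);st()
move_l([.5188,.0445,.127],rotation=down(28),v=.05);st()
move_l([.5188,.0445,.127],rotation=down(-16.4),v=.05);wait(.2);st()
```

```text
t 9.84 [0.5188 0.0445 0.1265] [-180.     0.    73.6] F [-0.1  0.6 -3.5] gap 0.0136
t 10.09 [0.519  0.0446 0.1259] [180.   -0.   73.6] F [-0.8  1.3 -0.2] gap 0.0137
t 10.34 [0.5187 0.0445 0.127 ] [-180.     0.    73.6] F [-0.6 -0.1 -2.8] gap 0.0138
t 11.29 [0.5188 0.0445 0.127 ] [-180.     0.    28.1] F [ 0.   0.2 -2.8] gap 0.0140
t 12.42 [0.5188 0.0444 0.127 ] [-180.     0.   -16.4] F [ 0.1 -0.1 -3.3] gap 0.0141
```

Run:
```python
from h import *
move_l([.5188,.0445,.1258],v=.03);st()
gripper_open();move_l([.5188,.0445,.24],v=.2)
movep([.45,.22,.33],down(-16.4));st()
for n in P: np.save(n+".npy",np.mean([get_image(n)[:,:,::-1].astype(float) for _ in range(3)],0))
from ov import *
S=np.load("side.npy");T=np.load("top.npy")
ov("pics/k1.png",[([],(("side",S,(210,170,110)),("top",T,(190,175,90))))])
```

```text
t 12.67 [0.519  0.0445 0.1259] [-180.    -0.   -16.4] F [ 0.2 -1.5 -1.9] gap 0.0138
t 15.53 [0.4504 0.2186 0.3288] [ 1.799e+02  1.000e-01 -1.650e+01] F [-0.3 -0.9 -0.8] gap 0.0940
```

View pics/k1.png

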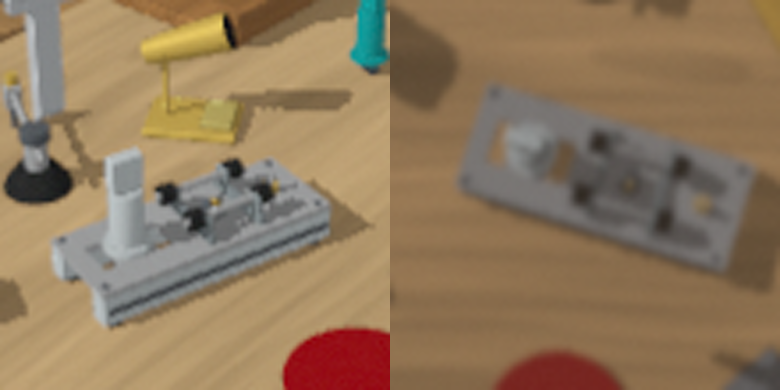

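The stop stands in the middle slot and is turned, at top crop (525,150), with the outer two slots clear. Next is the bottle: refine its position and choose an approach.

Run:
```python
from ov import *
ov("pics/b2.png",[(bottle((.4855,.3785)),(("side",S,(125,250,80)),("top",T,(103,190,54))))])
c=np.array([.5188,.0445])-.08*np.array([.2823,.9593]);e=np.array([.2823,.9593])
lo=np.array([-163.25,-28.42,-70.27,12.13,-58.53,9.26,-156.51]);hi=np.array([163.25,122.38,78.77,141.07,238.53,117.41,156.51])
res=[]
for al in(20,30,40):
  n=-np.r_[e,0];z=-n*np.sin(np.radians(al))-[0,0,np.cos(np.radians(al))]
  pl={s:[inverse_kinematics(np.r_[c-.015*e,zz],eul(z,s*np.array([-n[1],n[0],0]))) for zz in(.094,.25)] for s in(1,-1)}
  for hz in range(-180,180,15):
    a=np.radians(hz);h=np.array([np.cos(a),np.sin(a),0]);z=h*np.cos(np.radians(al))-[0,0,np.sin(np.radians(al))]
    for s in(1,-1):
      g=[inverse_kinematics([.4855+d[0],.3785+d[1],.077+d[2]],eul(z,s*np.array([-h[1],h[0],0]))) for d in(0*z,-.12*z,np.array([0,0,.2]))]
      q=g+pl[s]
      if any(x is None for x in q): continue
      q=np.array(q);m=np.minimum(q-lo,hi-q).min()
      res.append((np.abs(np.diff(q[[0,1]],axis=0)).max()+np.abs(np.diff(q[[0,2,4,3]],axis=0)).max(1).sum()-3*min(m,10),al,hz,s,m.round(1),q.round().astype(int).tolist()))
for r in sorted(res,key=lambda r:r[0])[:8]: print(r)
```

```text
(np.float64(114.08687484975485), 20, -30, 1, np.float64(12.2), [[-54, 50, -27, 112, 79, 94, -73], [-58, 50, -37, 108, 73, 105, -74], [-47, 32, -36, 111, 75, 100, -55], [4, 19, 9, 124, -36, 42, 24], [11, 6, 1, 115, -24, 59, 8]])
(np.float64(115.9270728459751), 30, -60, 1, np.float64(6.5), [[-48, 53, -29, 92, 58, 100, -71], [-53, 53, -33, 83, 55, 110, -69], [-45, 39, -34, 89, 56, 111, -58], [8, 22, 12, 124, -49, 48, 41], [8, 8, 11, 117, -36, 62, 22]])
(np.float64(116.04210345300535), 30, -45, 1, np.float64(9.1), [[-50, 49, -29, 102, 66, 93, -69], [-54, 48, -36, 96, 62, 103, -68], [-45, 33, -36, 99, 62, 102, -53], [8, 22, 12, 124, -49, 48, 41], [8, 8, 11, 117, -36, 62, 22]])
(np.float64(117.18791904077791), 20, -45, 1, np.float64(5.7), [[-52, 54, -28, 100, 70, 102, -72], [-57, 55, -35, 93, 66, 112, -72], [-48, 38, -35, 100, 68, 110, -58], [4, 19, 9, 124, -36, 42, 24], [11, 6, 1, 115, -24, 59, 8]])
(np.float64(123.0216284187579), 20, -75, 1, np.float64(1.9), [[-49, 62, -26, 79, 53, 114, -74], [-66, 63, -6, 65, 40, 115, -62], [-61, 45, -6, 79, 44, 116, -57], [4, 19, 9, 124, -36, 42, 24], [11, 6, 1, 115, -24, 59, 8]])
(np.float64(124.58582803299859), 20, -60, 1, np.float64(0.0), [[-50, 58, -28, 89, 61, 108, -73], [-57, 60, -31, 79, 59, 117, -70], [-65, 40, -6, 90, 51, 106, -54], [4, 19, 9, 124, -36, 42, 24], [11, 6, 1, 115, -24, 59, 8]])
(np.float64(126.10915728249122), 30, -30, 1, np.float64(9.1), [[-51, 45, -28, 113, 76, 85, -68], [-54, 42, -38, 110, 68, 95, -67], [-44, 27, -37, 109, 69, 92, -49], [8, 22, 12, 124, -49, 48, 41], [8, 8, 11, 117, -36, 62, 22]])
(np.float64(126.62292950735204), 20, -15, 1, np.float64(17.3), [[-56, 47, -25, 123, 91, 88, -76], [-60, 45, -36, 122, 80, 98, -77], [-46, 26, -37, 121, 83, 89, -54], [4, 19, 9, 124, -36, 42, 24], [11, 6, 1, 115, -24, 59, 8]])
```

View pics/b2.png

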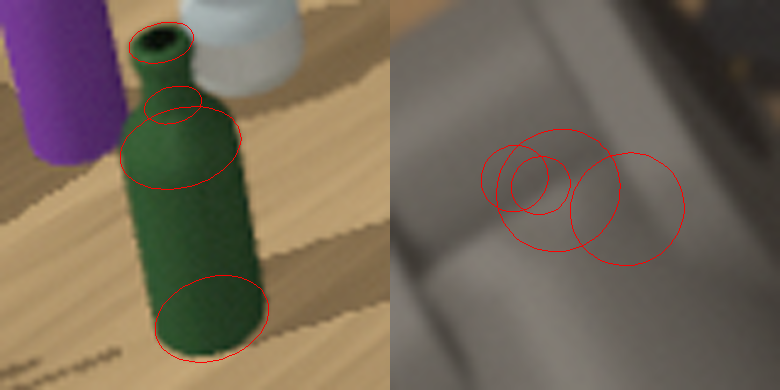

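Run:
```python
from ov import *
T0=cv2.imread("pics/top0.png").astype(float)
ov("pics/b3.png",[(bottle((.4855,.3785)),(("side",S,(125,250,80)),("top",T0,(103,190,54))))])
al,hz=np.radians(30),np.radians(-40);h=np.array([np.cos(hz),np.sin(hz),0]);z=h*np.cos(al)-[0,0,np.sin(al)]
o=eul(z,[-h[1],h[0],0]);b=np.array([.4855,.3785,.077]);pre=b-.12*z
print(pre,get_state()["q"].round())
for p in(pre+[0,0,.2],pre,b,b+[0,0,.25]): print(inverse_kinematics(p,o))
```

```text
[0.40589033 0.44530045 0.137     ] [-12.   4. -22. 105.   2.  71. -51.]
[-50.22093435  32.1104181  -41.80428549  94.94564377  60.91571508
 110.07110912 -51.8153224 ]
[-54.14072665  46.00970111 -36.40928883 100.53868691  63.88284424
 100.48823406 -67.59907952]
[-50.11166595  47.32870936 -28.9180961  105.85037789  69.26985046
  90.07795496 -68.34622003]
[-43.5954752   28.24518757 -37.29579921 100.52730436  63.6004565
 100.89137383 -47.35681641]
```

View pics/b3.png

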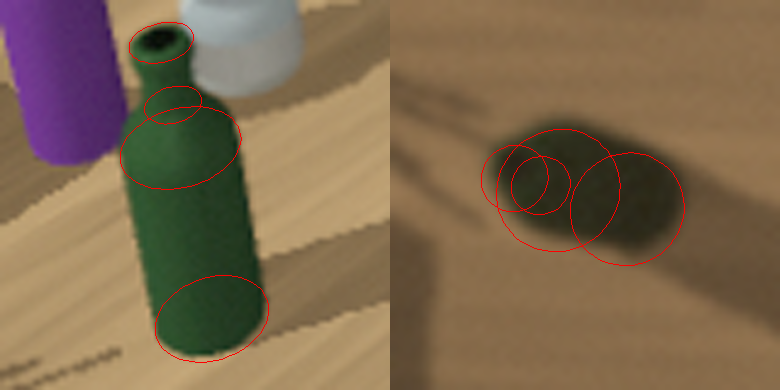

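Run:
```python
from ov import *
al,hz=np.radians(30),np.radians(-40);h=np.array([np.cos(hz),np.sin(hz),0]);z=h*np.cos(al)-[0,0,np.sin(al)]
o=eul(z,[-h[1],h[0],0]);b=np.array([.490,.3775,.077]);pre=b-.12*z
movep(pre+[0,0,.2],o);st()
move_l(pre,v=.2);st()
move_l(b,v=.12);wait(.2);st()
for n in P: np.save(n+".npy",get_image(n)[:,:,::-1].astype(float))
S=np.load("side.npy");T=np.load("top.npy")
ov("pics/b4.png",[([],(("side",S,(100,220,130)),("top",T,(80,160,100))))])
```

```text
t 16.85 [0.4107 0.444  0.3366] [120.    0.   49.9] F [ 0.2 -0.3  0.7] gap 0.0939
t 18.00 [0.4106 0.4446 0.1381] [ 1.2e+02 -1.0e-01  5.0e+01] F [0.4 0.4 0.4] gap 0.0943
t 19.35 [0.4897 0.3781 0.0772] [120.  -0.  50.] F [ 0.8 -0.5  0.8] gap 0.0941
```

View pics/b4.png

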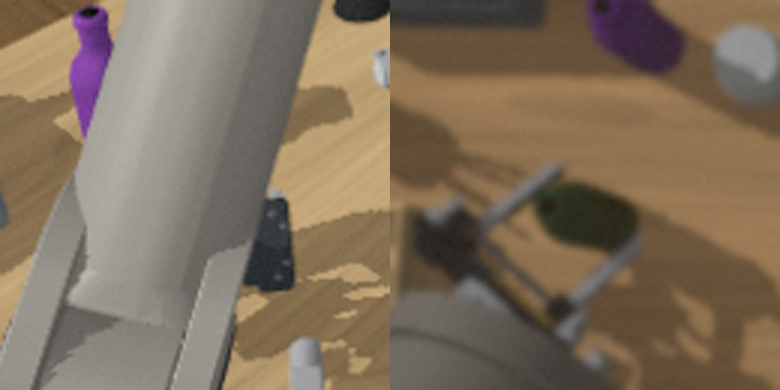

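The open fingers straddle the green bottle: fingertips at top crop (555,170) and (632,245), bottle at (588,215). Closing now.

Run:
```python
from ov import *
grab();s=st()
p=s["ee_pos"]
move_l([.490,.3775,.08],v=.03);st()
move_l([.490,.3775,.33],v=.15);wait(.1);st()
for n in P: np.save(n+".npy",get_image(n)[:,:,::-1].astype(float))
S=np.load("side.npy");T=np.load("top.npy")
ov("pics/b5.png",[([],(("side",S,(60,120,200)),("top",T,(60,140,140))))])
```

```text
t 20.08 [0.49   0.3774 0.077 ] [120.   0.  50.] F [-0.6  0.6 -0.2] gap 0.0598
t 20.33 [0.49   0.3776 0.08  ] [120.  -0.  50.] F [ 1.  -0.1 -2.4] gap 0.0596
t 22.25 [0.49   0.3774 0.3293] [1.2e+02 1.0e-01 5.0e+01] F [ 0.4  0.2 -2.4] gap 0.0596
```

View pics/b5.png

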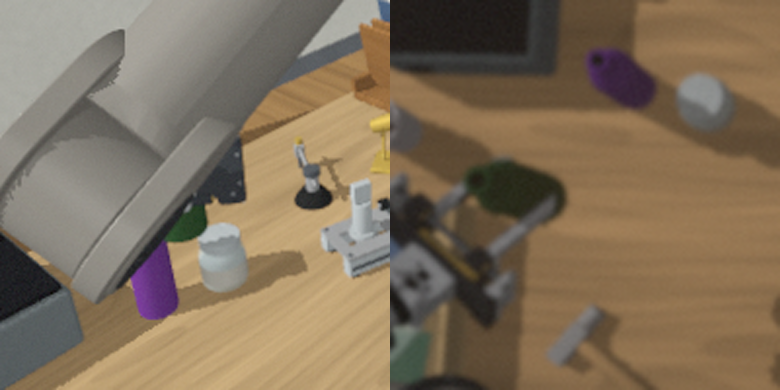

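Run:
```python
from ov import *
from scipy.spatial.transform import Slerp
al=np.radians(30);e=np.array([.2823,.9593,0]);n=-e
z=-n*np.sin(al)-[0,0,np.cos(al)];o=eul(z,[-n[1],n[0],0])
c=np.array([.5188,.0445,0])-.08*e
base=c+.0605*e; tgt=base-.077*e; print(tgt,o)
o0=get_state()["eef_rot"]
sl=Slerp([0,1],Ro.from_euler('xyz',[o0,o],degrees=True));print(np.degrees((Ro.from_euler('xyz',o0,degrees=True).inv()*Ro.from_euler('xyz',o,degrees=True)).magnitude()))
p0=np.array([.49,.3775,.33]);p1=np.r_[tgt[:2],.30]
for f in(.33,.67,1):
    p=p0*(1-f)+p1*f;p[0]+=.04*np.sin(np.pi*f);r=sl(f).as_matrix()
    print(f,p.round(3),"z",r[:,2].round(2),"neck",r[:,1].round(2),inverse_kinematics(p,sl(f).as_euler('xyz',degrees=True)))
for zz in(.2,.13,.094): print(inverse_kinematics(np.r_[tgt[:2],zz],o))
```

```text
[ 0.49155805 -0.04807245  0.        ] [-150.00062299    0.          -16.39794735]
107.4663006989209
0.33 [0.525 0.237 0.32 ] z [ 0.41 -0.36 -0.83] neck [ 0.32 -0.8   0.51] [-13.87108576  12.42620243 -41.84186064 106.31709938  43.38283208
  74.4529909  -45.3743567 ]
0.67 [0.525 0.092 0.31 ] z [ 0.21  0.04 -0.98] neck [ 0.08 -1.   -0.02] [  7.37466182   1.28555976 -25.40828636 111.45067202   2.62370487
  55.14508463 -14.86810236]
1 [ 0.492 -0.048  0.3  ] z [ 0.14  0.48 -0.87] neck [-0.24 -0.83 -0.5 ] [-13.54815817   5.25219498  34.46652426 114.51781725 -35.76554331
  68.20915693  20.21348168]
[-11.00173967  13.5739007   33.90945403 120.69094738 -44.23264358
  60.40635632  32.87019906]
[ -4.46973098  19.90780745  27.17037444 123.4982591  -50.36330939
  54.475946    41.25719731]
[ -2.92017657  23.7166189   25.65947823 124.58007467 -54.46470759
  52.05341777  46.41013035]
```

Run:
```python
from ov import *
from scipy.spatial.transform import Slerp
al=np.radians(30);e=np.array([.2823,.9593,0]);n=-e
z=-n*np.sin(al)-[0,0,np.cos(al)];o=eul(z,[-n[1],n[0],0])
tgt=np.array([.5188,.0445,0])-.08*e+(.0605-.077)*e
o0=get_state()["eef_rot"]
sl=Slerp([0,1],Ro.from_euler('xyz',[o0,o],degrees=True))
p0=np.array([.49,.3775,.33]);p1=np.r_[tgt[:2],.30]
for f in(.33,.67,1):
    p=p0*(1-f)+p1*f;p[0]+=.04*np.sin(np.pi*f);movep(p,sl(f).as_euler('xyz',degrees=True));st()
move_l(np.r_[tgt[:2],.13],v=.15);wait(.3);st()
for m in P: np.save(m+".npy",np.mean([get_image(m)[:,:,::-1].astype(float) for _ in range(2)],0))
S=np.load("side.npy");T=np.load("top.npy")
ov("pics/p1.png",[([],(("side",S,(200,150,130)),("top",T,(180,160,110))))])
```

```text
t 23.14 [0.5247 0.2373 0.3202] [148.6 -12.3  29.5] F [-0.7 -0.2 -2.9] gap 0.0593
t 23.93 [0.525  0.0935 0.3092] [-178.7  -12.2    4.4] F [ 0.7  1.3 -1.6] gap 0.0595
t 24.57 [ 0.4915 -0.047   0.2991] [-1.50e+02  1.00e-01 -1.62e+01] F [ 0.4  1.2 -2.4] gap 0.0593
t 26.15 [ 0.4917 -0.0482  0.1303] [-150.    -0.   -16.4] F [ 0.3  0.3 -2.4] gap 0.0594
```

View pics/p1.png

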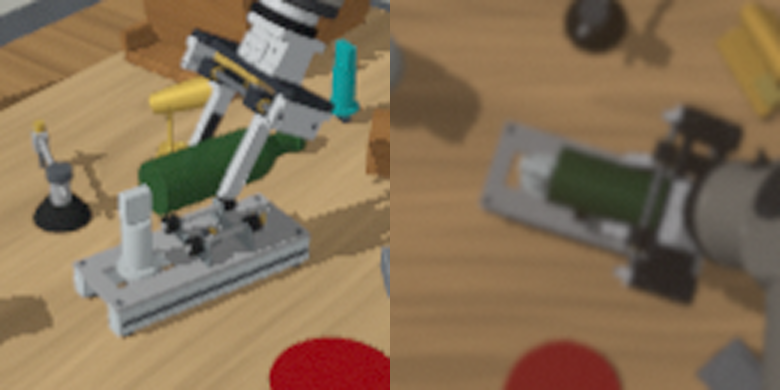

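```bash
cat > lb.py <<'E'
from ov import *
e=np.array([.2823,.9593,0]);l=np.array([-.9593,.2823,0])
def lying(basec):
    out=[]
    for r,d in((.03,0),(.03,.122),(.014,.15),(.0155,.19)):
        out.append(basec-e*d+r*(np.cos(a)[:,None]*l+np.sin(a)[:,None]*np.array([0,0,1])))
    return out
E
python3 - <<'E'
from lb import *
b=np.array([.4917,-.0482,.1303])+.077*e
ov("pics/p2.png",[(lying(b),(("side",S,(235,175,75)),("top",T,(210,180,75))))])
E
```

```text
(no output)
```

View pics/p2.png

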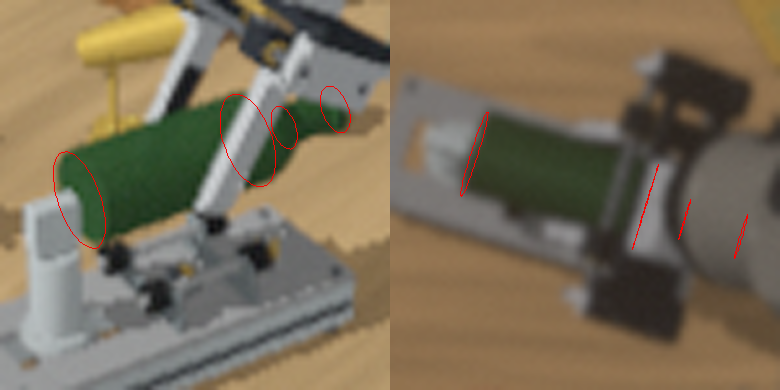

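The bottle hangs level within about 2° over the rollers, base towards the stop. I'll lower it with a force guard.

Run:
```python
from lb import *
t=np.array([.4917,-.0482])
move_l([.49156,-.04807,.104],v=.08);wait(.2);s=st();f0=s["contact_force"]
z=.104
while z>.090:
    z-=.001; move_l([.49156,-.04807,z],v=.02); s=st()
    if (s["contact_force"]-f0)[2]>4: print("contact");break
```

```text
t 27.02 [ 0.4918 -0.0481  0.1043] [-150.    -0.   -16.4] F [ 0.3 -1.  -2.6] gap 0.0592
t 27.27 [ 0.4916 -0.0481  0.1031] [-150.    -0.   -16.4] F [-0.1 -0.2 -2.5] gap 0.0593
t 27.52 [ 0.4915 -0.048   0.1019] [-150.     0.   -16.4] F [-0.4  0.2 -2.7] gap 0.0597
t 27.77 [ 0.4915 -0.0481  0.1009] [-150.     0.   -16.4] F [ 0.4  0.2 -3.1] gap 0.0592
t 28.02 [ 0.4915 -0.048   0.0999] [-150.     0.   -16.4] F [-1.1  0.5 -1.8] gap 0.0593
t 28.27 [ 0.4915 -0.048   0.099 ] [-150.     0.   -16.4] F [ 0.7  0.3 -2.5] gap 0.0592
t 28.52 [ 0.4915 -0.048   0.0979] [-150.     0.   -16.4] F [-0.4 -0.7 -2.5] gap 0.0595
t 28.77 [ 0.4915 -0.0481  0.0969] [-150.     0.   -16.4] F [-0.3 -0.8 -2.8] gap 0.0594
t 29.02 [ 0.4916 -0.0481  0.0959] [-150.     0.   -16.4] F [-0.3 -0.5 -2.9] gap 0.0593
t 29.27 [ 0.4915 -0.0481  0.0949] [-150.     0.   -16.4] F [-0.  -0.3 -1.8] gap 0.0596
t 29.52 [ 0.4915 -0.048   0.094 ] [-150.     0.   -16.4] F [ 0.6 -0.1 -3. ] gap 0.0593
t 29.77 [ 0.4909 -0.0478  0.0931] [-1.50e+02  1.00e-01 -1.64e+01] F [-6.6 -0.9  6. ] gap 0.0594
contact
```

Run:
```python
from lb import *
p=np.array([.49156,-.04807,.0935])
for d in(.001,.002):
    q=p+l*d; move_l(q,v=.02);wait(.15);s=st()
    if abs(s["contact_force"][0])<2:break
q[2]-=.0007;move_l(q,v=.02);wait(.15);st()
for m in P: np.save(m+".npy",get_image(m)[:,:,::-1].astype(float))
S=np.load("side.npy");T=np.load("top.npy")
b=np.r_[.4913,-.048,.094]+.077*e
ov("pics/p3.png",[(lying(b),(("side",S,(235,180,75)),("top",T,(210,180,75))))])
```

```text
t 30.18 [ 0.4907 -0.0478  0.0935] [-150.    -0.   -16.4] F [-1.  -0.2 -3.9] gap 0.0593
t 30.57 [ 0.4903 -0.0476  0.0928] [-150.     0.   -16.4] F [-3.8  0.   1.7] gap 0.0595
```

View pics/p3.png

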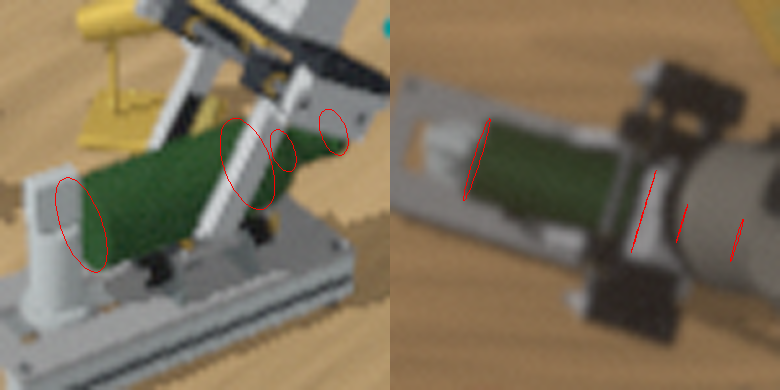

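Run:
```python
from lb import *
p=np.array([.49156,-.04807,.0928])+l*.0018
for k in range(5):
    move_l(p,v=.02);wait(.2);s=st();print(" M",s["ft_torque"].round(2))
    if s["contact_force"][2]>9: break
    p[2]-=.0006
for m in P: np.save(m+".npy",get_image(m)[:,:,::-1].astype(float))
S=np.load("side.npy");T=np.load("top.npy")
b=np.r_[.4905,-.0478,.094]+.077*e
ov("pics/p4.png",[(lying(b),(("side",S,(235,180,75)),("top",T,(210,180,75))))])
```

```text
t 31.12 [ 0.49   -0.0476  0.0928] [-150.    -0.   -16.4] F [-1.2  0.5 -2. ] gap 0.0595
 M [-0.62  0.22 -0.02]
t 31.57 [ 0.4899 -0.0476  0.0924] [-150.    -0.   -16.4] F [-2.5 -1.9  5.5] gap 0.0595
 M [0.   0.59 0.31]
t 32.02 [ 0.4899 -0.0476  0.0922] [-150.    -0.   -16.4] F [-6.5 -3.3 15. ] gap 0.0592
 M [0.7  1.06 0.61]
```

View pics/p4.png

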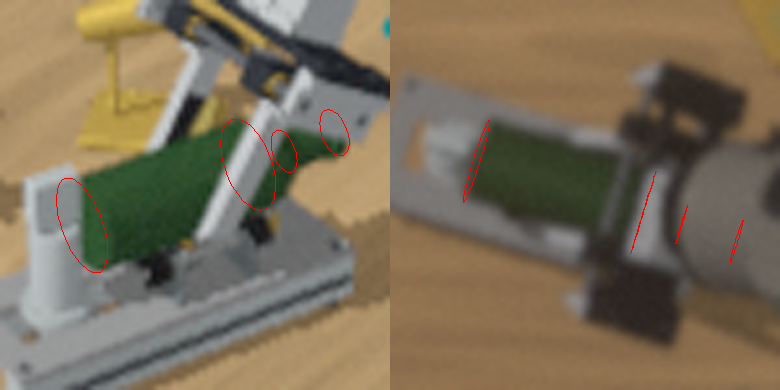

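Run:
```python
from lb import *
al=np.radians(30);z=e*np.sin(al)-[0,0,np.cos(al)]
p=np.array([.49156,-.04807,.0922])+l*.0018
move_l(p,v=.02);wait(.1);st()
gripper_open();wait(.3);st()
move_l(p-.15*z,v=.12);st()
movep([.42,-.25,.33],down(-16.4));wait(.3);st()
for m in P: np.save(m+".npy",np.mean([get_image(m)[:,:,::-1].astype(float) for _ in range(3)],0))
S=np.load("side.npy");T=np.load("top.npy")
b=np.r_[.4902,-.0476,.094]+.077*e
ov("pics/f1.png",[(lying(b),(("side",S,(225,170,85)),("top",T,(200,175,85))))])
cv2.imwrite("pics/f2.png",S);cv2.imwrite("pics/f3.png",T)
```

```text
t 32.48 [ 0.4899 -0.0476  0.0924] [-150.    -0.   -16.4] F [-4.4 -1.7  7.1] gap 0.0595
t 33.48 [ 0.4898 -0.0476  0.0922] [-150.    -0.   -16.4] F [ 0.9  0.9 -0.1] gap 0.0940
t 34.88 [ 0.4684 -0.1191  0.2216] [-1.50e+02  1.00e-01 -1.64e+01] F [-0.1 -0.1 -0.3] gap 0.0942
t 35.92 [ 0.4198 -0.2499  0.3291] [-1.799e+02  1.000e-01 -1.640e+01] F [ 0.7 -0.5  0. ] gap 0.0938[ WARN:0@11.801] global loadsave.cpp:1063 imwrite_ Unsupported depth image for selected encoder is fallbacked to CV_8U.
```

View pics/f1.png

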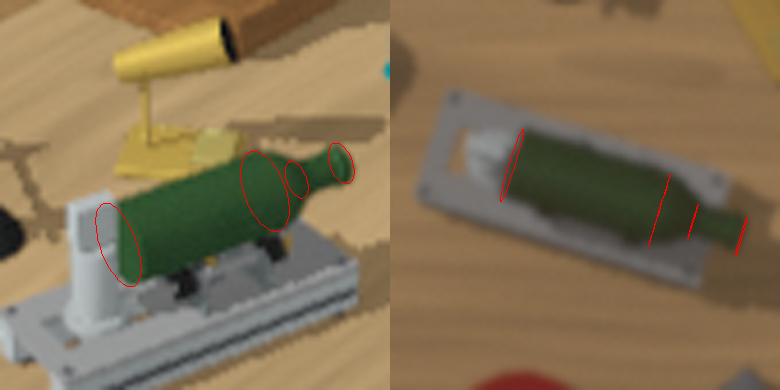

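View pics/f2.png

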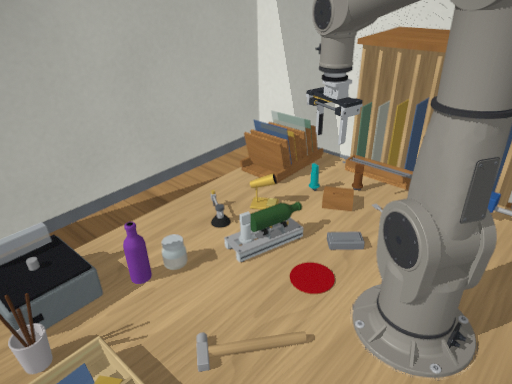

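Run:
```python
from lb import *
b=np.r_[.4902,-.0476,.094]+.077*e
c=(.5188,.0445)
print("dist",np.linalg.norm(b[:2]-c))
ov("pics/f4.png",[(lying(b)[:1]+stop(c,73.6,.04)[1:],(("side",S,(232,205,34)),("top",T,(206,192,34))))])
ov("pics/f5.png",[([],(("side",S,(232,205,34)),("top",T,(206,192,34))))])
```

```text
dist 0.019482671932258163
```

View pics/f4.png

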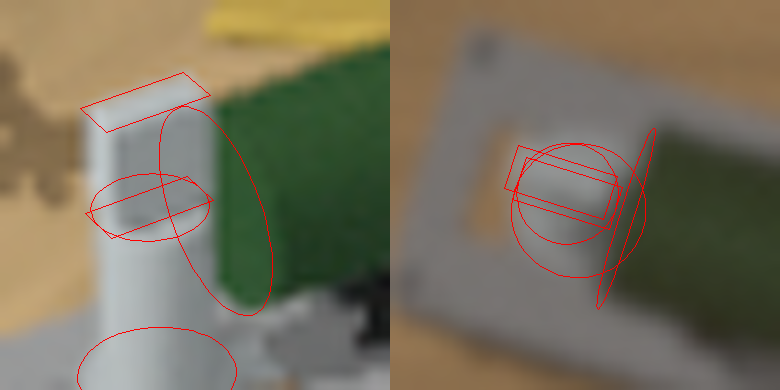

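View pics/f5.png

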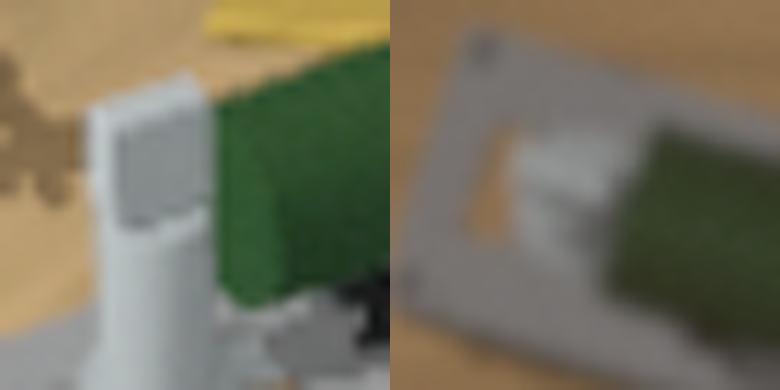

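The measured base-to-axis distance is about 20 mm, against a limit of 24. I'll nudge the mouth gently along the axis with closed fingers to bring the base up to the post, with a force guard.

Run:
```python
from lb import *
m=np.r_[.4902,-.0476,.0]-e*(.19-.077); print("mouth",m)
grab()
p=m-.035*e
movep(np.r_[p[:2],.25],down(-16.4));move_l(np.r_[p[:2],.100],v=.15);wait(.2);s=st();f0=s["contact_force"]
d=-.035;move_l(np.r_[(m-.016*e)[:2],.1],v=.04);st();d=-.016
while d<-.003:
    d+=.001;move_l(np.r_[(m+d*e)[:2],.1],v=.02)
    F=np.mean([get_state()["contact_force"]-f0 for _ in range(1)],0);print("%.3f"%d,F.round(1),"along %.1f"%(F@e))
    if F@e<-4.5: print("stop contact");break
st()
move_l(np.r_[(m-.035*e)[:2],.1],v=.06)
move_l(np.r_[(m-.035*e)[:2],.28],v=.15)
movep([.40,-.28,.33],down(-16.4));wait(.2)
for k in P: np.save(k+".npy",np.mean([get_image(k)[:,:,::-1].astype(float) for _ in range(3)],0))
st()
S=np.load("side.npy");T=np.load("top.npy")
ov("pics/n1.png",[([],(("side",S,(225,170,85)),("top",T,(200,175,85))))])
ov("pics/n2.png",[([],(("side",S,(232,205,34)),("top",T,(206,192,34))))])
```

```text
mouth [ 0.4583001 -0.1560009  0.       ]
t 39.48 [ 0.4488 -0.1897  0.1006] [ 1.80e+02 -1.00e-01 -1.64e+01] F [-0.4  0.4 -0.5] gap 0.0004
t 40.11 [ 0.4538 -0.1713  0.1   ] [180.    0.  -16.4] F [ 0.8 -1.   0.4] gap 0.0006
-0.015 [ 0.6 -0.4  0.6] along -0.2
-0.014 [-0.5 -1.7  1.1] along -1.8
-0.013 [-0.4 -0.7 -0.1] along -0.8
-0.012 [-0.5  0.4  0.1] along 0.2
-0.011 [ 0.3 -0.7  0.1] along -0.5
-0.010 [-0.4 -0.4  0.9] along -0.5
-0.009 [ 0.4 -1.2  0.7] along -1.1
-0.008 [-1.4 -2.5  1.4] along -2.8
-0.007 [-0.2 -1.6  0.7] along -1.6
-0.006 [ 0.5 -1.8  0.8] along -1.5
-0.005 [-1.4 -3.8  1.4] along -4.1
-0.004 [-0.2 -5.   0.9] along -4.9
stop contact
t 43.11 [ 0.4571 -0.1599  0.1   ] [180.    0.  -16.4] F [-0.6 -4.7  0.4] gap 0.0003
t 46.16 [ 0.4001 -0.2798  0.3299] [-180.     0.   -16.4] F [-0.1 -0.9  0.1] gap 0.0008
```

View pics/n1.png

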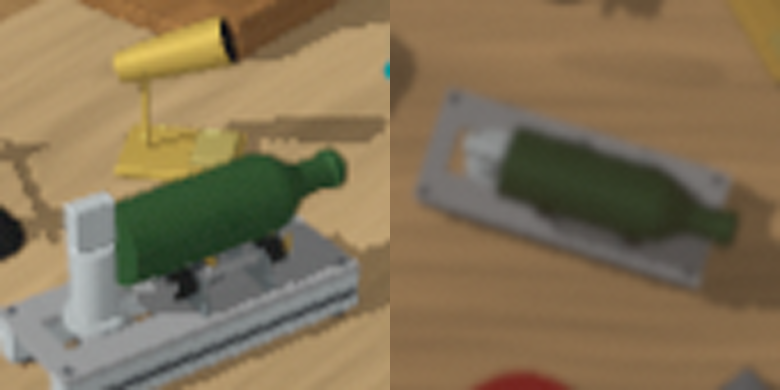

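View pics/n2.png

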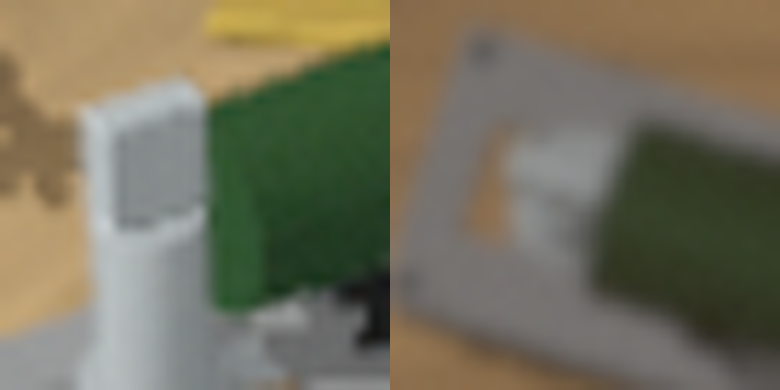

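The base now touches the post. The stop is upright and locked, the bottle lies along the rollers, and the bystanders sit at the same pixels as at the start. Handing in.

Run:
```python
from h import *
st();close_job()
```

```text
t 46.16 [ 0.4001 -0.2798  0.3299] [-180.     0.   -16.4] F [-0.1 -0.9  0.1] gap 0.0008
the job is handed in; nothing more can be done
```

The cutter is set up and the job was handed in at 46.2 s of the 72 s allowed. `close_job()` gives no verdict, so the result rests on my own checks.

- **Stop:** I lowered the aluminium stop into the middle slot without contact until the collar met the plate, then turned it 90°. It was released at TCP (0.519, 0.0445). The pictures show it upright and locked, with the outer slots clear. Pushing the bottle up to it moved the top of its head by about 1 mm, well inside the tilt limit.
- **Bottle:** I gripped the green bottle near its centre of mass and laid it on the rollers. The wrist saw about 18 N at most while pressing it down, against the 45 N limit. I then pushed the mouth about 4 mm along the axis until the resistance rose to about 5 N, which I took as the base touching the post. In both views it lies along the rollers, neck away from the stop.
- **Bystanders:** The jar, circle cutter and soldering iron stand were never touched and appear unmoved in the side picture taken after the bottle was laid. I judged that by eye, not by measurement.

**Checks that disagreed:**
- The two cameras differed by about 3 mm on the cutter and up to about 7 mm on the stop in its block.
- My first silhouette estimate of the stop was more than 10 mm off; overlays caught it before the grasp.
- The held bottle looked tilted by about 2°, which I expected to level out on the rollers. I made no final numeric measurement of its pose.

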